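Shim a gearmotor's sprung bearing and hold its end cover down

ROBOT

A 7-joint arm with a two-finger parallel gripper is mounted at the origin on a cart in front of the work surface, level with it; the furniture and walls round the work are solid. World frame = base frame: x ahead of the robot, y to its left, z up, the work surface at z = 0. Lengths are in m, angles in degrees, forces in N, time in s.
With the tool pointing down it reaches from about 0.4 to 0.875 m from the base axis. Payload 19.3 kg.
Tool frame: the origin (TCP) lies midway between the tips of the shut fingers; the grasp point (between the pads) lies 19 mm behind it; z points along the fingers, y is the line along which they close (so a half turn about z gives the same grasp; the last joint's range is limited). The gripper opens to 85 mm and grips with 20 to 120 N. Pads are 22 mm wide; open, the fingers measure 114 mm over their backs; the gripper's body (76 mm by 85 mm) begins 54 mm behind the grasp point. The pads swing forward as they close: fully open they stand 13 mm farther back than shut.
Start: joints at [-79.939, 29.874, -2.08, 91.645, 1.215, 58.505, -6.463], TCP at [0.152, 0.606, 0.192] pointing down, gripper open.
Joint ranges: [-166.77, 166.77], [-17.47, 122.26], [-85.68, 81.53], [9.62, 139.38], [-72.42, 252.41], [9.2, 110.78], [-144.41, 144.41]. Speed limits (degrees/s): [108.29, 108.29, 136.94, 136.94, 172.46, 172.46, 172.46].

INTERFACE

Orientations are given as [roll, pitch, yaw] about the fixed x, y, z axes, in that order (R = Rz(yaw) Ry(pitch) Rx(roll)).
In Python, from station import bot, vision, finder gives the robot as it stands.
- The arm moves only by the shell command python3 -m handwheel 'ROWS'. ROWS is JSON, a list of rows, each a list of 3 entries, a list of its own where there are three numbers: the shift along the world's x, y, z in units of 50 mm (1.0 is 50 mm), then the turn about the world's z in degrees, then the finger opening in mm, from 0 to 85.4. In form: [[[x, y, z], roll, gripper], ...]. A call has 1 to 12 rows; each row is the pose to reach, as a shift and turn from the pose commanded when the call began; what a row does not reach only later rows make up. A row lasts 1/10 s, in which the tool goes at most 50 mm and 8.59 degrees, less where a joint would pass 70% of its speed; a pose out of reach is approached as far as the arm can. A call with a gripper value outside its range is refused whole. The fingers move at their own pace and stop on an object; the grip force is fixed at half the most. Time passes only in rows, so rows that repeat a pose let the fingers close. It gives the time, the measured TCP pose, the force, the opening and the grip force at its end, in the units of the state.
- bot.get_obs(): the state, without advancing time (a new reading comes with each control period).
- vision.read_camera(name): name is "side" or "top" or "wrist"; returns a dict with "pixels" (420x560x3 uint8, red, green, blue), "camera_matrix" (3x3 intrinsics, pixels), "k1" (the pictures are not rectified: a ray, as slopes to the right and down, at radius r is drawn at 1 + k1 r^2 times it, then the intrinsics apply), "world_from_camera" (4x4, takes a point from camera to world coordinates). Camera axes: x right, y down, z forward; pixel columns grow to the right and rows downward; lengths in m; the calibration is good to about 2 mm. A picture is of the moment at which its call begins. There is no depth.
- bot.job_done(): hands the job in; it is judged then, once.
Trained networks look in the newest picture that a camera, given by its name, has taken for a name from the list of things; names that differ only in an ending like _2 or _b are one class to them, and where a whole thing is asked for, a point or a joint stands for the part that bears it (a point fixed in the world has none). Each returns a list of dicts, best first, with "confidence" (0 to 1); they miss things now and then, are a little off and sometimes report something else, mostly with a low value. They report only what shows in the picture. A call takes as long as a camera call. They do not tell look-alikes from the thing itself.
- finder.boxes_of(camera, thing): "bbox" ([left, top, right, bottom] in pixels, round what is visible of it).
- finder.trace(camera, thing): "pixels" (420x560 bool, what is visible of it) and "bbox" ([left, top, right, bottom] in pixels, round what is visible of it).
The state is a dict: "clock": time; "joints": joint angles; "qd": joint speeds; "joint_torque": joint torques, N m; "tool_pos": TCP position; "eef_rot": TCP orientation; "contact_force": force on the tool from outside, world axes, zero at the start; "moment": the same for the moment, N m; "width": finger opening in m; "finger_force": force on a finger pad.
Only numpy, scipy, OpenCV 4.12 (cv2) and the standard library are available. Lean on these libraries where they do the work, as an engineer would, in place of code of your own. Each camera call takes 0.05 s, during which the arm holds its last target. There are 200 camera calls.

TASK

Fit the aluminium end cover to the blue gearmotor: first lay brass shim rings flat over the shaft on the spring-loaded bearing, one at a time, until they fill the gap under the cover. The number is right when the cover, lowered over the two locating pins, meets the springy push of the bearing a few millimetres (at least one) before it is home and can still be pressed flush on the flange; with too few it drops home without resistance, with too many it will not go flush. Finish while still holding the cover pressed flush on the flange, as if waiting for the screws to go in, and leave the black blower, the yellow screwdriver and the flux pot where they are.

Things in the scene. Friction and masses are not known exactly. Their poses are not given: they have to be found in the camera images.
- housing: Blue gearmotor bolted to the bench on its foot, shaft up. Origin on the shaft axis at bench level, z up; x runs along the flange's long side, through both locating pins. Flange 122 x 88 mm, its flat steel face 60 mm above the origin. A black terminal box on the -x side (z below 48 mm) reaches 81 mm from the axis, its cable gland 90 mm.
- flange (a point): Centre of the flange's upper face, on the shaft axis; axes as housing.
- pin_a (a point): Tip of a steel locating pin, 8 mm thick, 20 mm high on the flange (top 5.5 mm tapered), 47 mm from the shaft axis on the +x side.
- pin_b (a point): Tip of the equal locating pin on the -x side.
- shaft_end (a point): End of the upright steel shaft, 12 mm thick, slightly chamfered, 49 mm above the flange. It does not turn.
- bearing (a joint): Travel of the spring-loaded bearing on the shaft: 0 = fully up, grows as it is pressed down, hard stop at 0.008 m. A steel cylinder, 38 mm across, with a flat top face that stands, when up, 18 to 28 mm above the flange (differs from motor to motor: feel or look). Spring: about 5 N before it moves, then 1.2 N more per mm.
- cover: Aluminium end cover, 0.2 to 0.4 kg, underside down on the bench. Origin: centre of its flat underside, z up, x along its long side. Plate 120 x 86 x 8 mm with 11 mm through holes at x = +47 and -47 mm for the pins (fits either way round). Below the boss a round pocket, 50 mm across, open downward; its roof is 30 mm above the underside and has an 18 mm hole that lets the shaft through.
- cover_boss (a point): Centre of the top of the cover's round boss, 36 mm above its underside. The boss is 59 mm across and stands 28 mm above the plate: grip it there, fingertips above the plate.
- shim_0: Brass shim ring, 42 mm outer and 15 mm inner diameter, 5 mm thick, lying flat on a spigot of the stand; origin at the centre of its underside (26 mm above the bench). Grip it across its rim. Four equal ones: one to three are needed, the others are spare. Fingertips that reach below a held ring would meet the ring under it (also 42 mm) first.
- shim_1: As shim_0.
- shim_2: As shim_0.
- shim_3: As shim_0.
- yellow_driver: Bystander: small screwdriver with a yellow handle, 135 mm long, lying on the bench.
- flux_pot: Bystander: orange pot with a black lid, 46 mm across, 36 mm high; origin at its underside.
- blower: Bystander: black round blower, 78 x 76 x 26 mm, lying on the bench; origin at its underside.
- stand: Grey plastic shim stand fixed to the bench: a bar 44 x 246 x 10 mm with four spigots along its y axis at y = -93, -31, 31, 93 mm, 62 mm apart. Each has a shoulder (23 to 25 mm thick, 26 mm above the bench) that carries one ring, overhanging by 9 mm all round, and an 11 mm nose that ends 3.5 mm above the ring. Origin: centre of the underside, z up.
Not all that is in view belongs to the job. Leave any orange or white look-alike of the shim_0 alone.

How it is judged (in metres and radians):
On the way, in this order (a step that is already met when the one before it is completed fails the run):
1. a shim ring lies flat round the shaft on the bearing, let go (((horizontal distance between shim_0 and flange below 0.004 m and z of shim_0 in the frame of flange below 0.045 m and angle between shim_0's own z axis and vertical below 0.08 rad and contact force between the fingers and shim_0 below 0.1 N) or (horizontal distance between shim_1 and flange below 0.004 m and z of shim_1 in the frame of flange below 0.045 m and angle between shim_1's own z axis and vertical below 0.08 rad and contact force between the fingers and shim_1 below 0.1 N) or (horizontal distance between shim_2 and flange below 0.004 m and z of shim_2 in the frame of flange below 0.045 m and angle between shim_2's own z axis and vertical below 0.08 rad and contact force between the fingers and shim_2 below 0.1 N) or (horizontal distance between shim_3 and flange below 0.004 m and z of shim_3 in the frame of flange below 0.045 m and angle between shim_3's own z axis and vertical below 0.08 rad and contact force between the fingers and shim_3 below 0.1 N))), for 0.2 s.
2. the cover is down over both locating pins, on the shims (horizontal distance between cover and flange below 0.004 m and angle between the x axis of cover and the x axis of flange, either way round below 0.08 rad and z of cover in the frame of flange below 0.013 m), for 0.1 s.
At the end, for the whole second after the job is handed in: The cover sits on both pins (centre within 4 mm of the shaft axis, square within 0.08 rad, level within 0.03 rad), underside at most 1.8 mm above the flange, the bearing pressed down at least 0.8 mm by the shims under it, and the fingers still hold the cover there, at rest (horizontal distance between cover and flange below 0.004 m and angle between the x axis of cover and the x axis of flange, either way round below 0.08 rad and angle between cover's own z axis and vertical below 0.03 rad and z of cover in the frame of flange below 0.0018 m and value of joint bearing above 0.0008 m and contact force between the fingers and cover above 1 N and linear speed of cover below 0.02 m/s); the arm keeps its last pose, push and grip.
It fails at once if a bystander was shifted by more than 20 mm (distance of any of blower, yellow_driver, flux_pot from where it was at the start of the episode above 0.02 m).
It also fails if it takes over 72 s, if anything falls off the work surface, if the arm or the gripper's body presses on something with over 40 N, if the wrist force passes 120 N, or if a joint passes its speed limit or range.

## Working session

There is one attempt and no reset: what is moved stays moved. The work goes in short steps, Python scripts to look and compute and a shell command to move; the robot and the scene stay as the last step left them, time stands still between calls to the robot, and variables do not carry over. Pictures are saved under pics/ and viewed, at most 10 in all, crops included, and the job is handed in when it is done.

```bash
mkdir -p pics; ls; cat > h.py <<'E'
import numpy as np, cv2
from station import bot, vision, finder
def cam(n):
    return vision.read_camera(n)
def ray(c,uv):
    K=np.array(c["camera_matrix"]);T=np.array(c["world_from_camera"]);k=c["k1"]
    p=np.array([(uv[0]-K[0,2])/K[0,0],(uv[1]-K[1,2])/K[1,1]]);q=p.copy()
    for _ in range(20): q=p/(1+k*(q@q))
    return T[:3,3],T[:3,:3]@np.array([q[0],q[1],1.])
def atz(c,uv,z):
    o,d=ray(c,uv); return o+d*(z-o[2])/d[2]
def proj(c,P):
    K=np.array(c["camera_matrix"]);T=np.array(c["world_from_camera"]);k=c["k1"]
    p=T[:3,:3].T@(np.array(P)-T[:3,3]);s=p[:2]/p[2];s=s*(1+k*(s@s))
    return np.array([K[0,0]*s[0]+K[0,2],K[1,1]*s[1]+K[1,2]])
def save(n,img): cv2.imwrite(f"pics/{n}.png",cv2.cvtColor(img,cv2.COLOR_RGB2BGR))
E
python3 - <<'E'
from h import *
t=cam("top");s=cam("side")
for n,c in(("top",t),("side",s)):
    print(n,np.round(c["world_from_camera"],3).tolist(),np.round(c["camera_matrix"],1).tolist(),c["k1"])
    for th in("housing","cover","cover_boss","shim_0","stand","blower","flux_pot","yellow_driver","bearing","pin_a"):
        try:
            r=finder.boxes_of(n,th); print(th,[(np.round(x["bbox"]).astype(int).tolist(),round(x["confidence"],2)) for x in r])
        except Exception as e: print(th,e)
save("ts",cv2.resize(np.vstack([t["pixels"],s["pixels"]]),None,fx=.71,fy=.71) )
save("top",t["pixels"]);save("side",s["pixels"])
print(bot.get_obs())
E
```

```text
pics
top [[0.025, -0.988, 0.152, 0.355], [-1.0, -0.026, -0.001, -0.087], [0.004, -0.152, -0.988, 1.235], [0.0, 0.0, 0.0, 1.0]] [[514.6, 0.0, 278.1], [0.0, 514.6, 213.0], [0.0, 0.0, 1.0]] -0.15624426678368258
housing [([323, 178, 373, 245], 0.9)]
cover [([119, 193, 168, 253], 0.82), ([206, 154, 302, 196], 0.33), ([272, 268, 304, 301], 0.2)]
cover_boss [([116, 194, 167, 254], 0.56)]
shim_0 [([259, 171, 276, 184], 0.76), ([209, 152, 226, 173], 0.7), ([326, 146, 343, 156], 0.63), ([284, 173, 300, 193], 0.58), ([276, 217, 292, 231], 0.56), ([232, 285, 252, 299], 0.53), ([233, 161, 251, 175], 0.51)]
stand [([208, 151, 305, 196], 0.62)]
blower [([273, 266, 306, 299], 0.74), ([120, 194, 168, 253], 0.7), ([322, 174, 374, 244], 0.52)]
flux_pot [([383, 149, 403, 167], 0.59), ([122, 195, 170, 253], 0.37)]
yellow_driver [([415, 242, 447, 247], 0.73), ([381, 150, 403, 168], 0.6)]
bearing [([326, 176, 372, 243], 0.73), ([344, 194, 362, 208], 0.6)]
pin_a [([326, 172, 372, 241], 0.61)]
side [[0.857, -0.307, 0.414, -0.014], [-0.515, -0.54, 0.666, -0.954], [0.019, -0.783, -0.621, 0.879], [0.0, 0.0, 0.0
[... 604 characters left out ...]
ock': 1.1, 'joints': array([-79.93988542,  29.87496252,  -2.0792331 ,  91.64498425,
         1.21518399,  58.50351301,  -6.46270245]), 'qd': array([-0.08681401, -0.1366559 , -0.05659989, -0.01462763,  0.01542971,
        0.05012795, -0.03057287]), 'joint_torque': array([-2.73022837e-03, -9.26850057e+01,  1.97626591e+00, -3.70261967e+01,
        1.78052840e-02,  1.65886235e-03,  4.96785844e-06]), 'tool_pos': array([0.15210259, 0.6062022 , 0.19227823]), 'eef_rot': array([-1.79998648e+02,  7.60104774e-04,  1.65915276e+02]), 'contact_force': array([ 0.11270772, -0.11462312,  0.30605171]), 'moment': array([ 0.00921137, -0.00043994, -0.00484875]), 'finger_force': 0.0, 'width': 0.08530378672087281}
```

View pics/top.png

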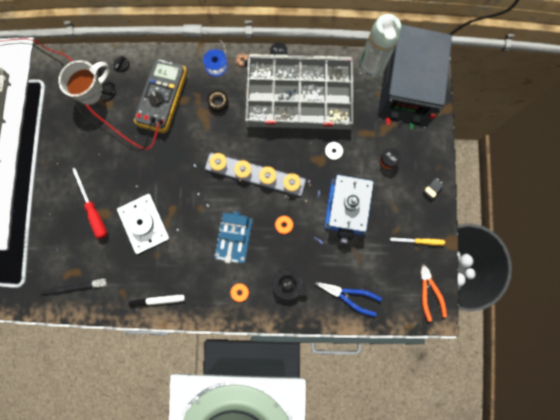

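View pics/side.png

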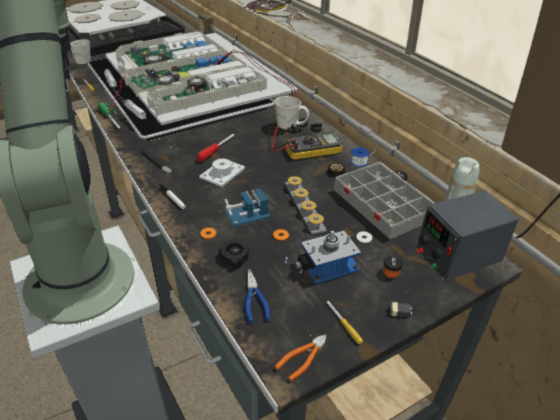

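Top view: four brass rings sit on the stand at (218,161), (242,169), (267,176) and (292,183). The look-alikes are orange at (284,225) and (239,293), and white at (334,150). Only the brass rings on the stand's spigots fit the description. The cover is at (143,222) and the housing at (350,203), with its gland at (344,238) toward the robot.

```bash
python3 - <<'E'
from h import *
t=cam("top");im=t["pixels"]
save("crop1",cv2.resize(im[145:260,110:380],None,fx=2.95,fy=2.95,interpolation=cv2.INTER_CUBIC))
hsv=cv2.cvtColor(im,cv2.COLOR_RGB2HSV)
m=cv2.inRange(hsv,(17,90,90),(30,255,255)); m[:145]=0;m[200:]=0;m[:,:200]=0;m[:,310:]=0
n,l,st,ce=cv2.connectedComponentsWithStats(m)
for i in range(1,n):
    if st[i,4]>40: print("shim",st[i],ce[i].round(1),atz(t,ce[i],.031).round(4))
for th,z in(("cover",.008),("housing",.06),("stand",.01)):
    for r in finder.trace("top",th)[:1]:
        q=r["pixels"].astype(np.uint8); 
        c=cv2.findContours(q,0,2)[0]; c=max(c,key=cv2.contourArea)[:,0]
        P=np.array([atz(t,p,z)[:2] for p in c.astype(float)],np.float32)
        print(th,r["confidence"],cv2.minAreaRect(P*1000))
E
```

```text
shim [210 152  16  19 213] [217.9 161.2] [0.6626 0.0607 0.031 ]
shim [235 160  16  18 209] [242.7 168.7] [6.455e-01 3.000e-04 3.100e-02]
shim [260 166  16  18 213] [267.5 174.7] [ 0.6323 -0.0598  0.031 ]
shim [284 172  16  19 217] [292.  181.6] [ 0.6167 -0.1188  0.031 ]
cover 0.8 ((509.32171630859375, 240.3944854736328), (122.33277130126953, 88.8772964477539), 27.450138092041016)
housing 0.79 ((548.1213989257812, -247.92889404296875), (98.66023254394531, 152.54539489746094), 81.54935455322266)
stand 0.75 ((638.2078857421875, -28.78356170654297), (245.01260375976562, 44.25690841674805), 76.62774658203125)
```

View pics/crop1.png

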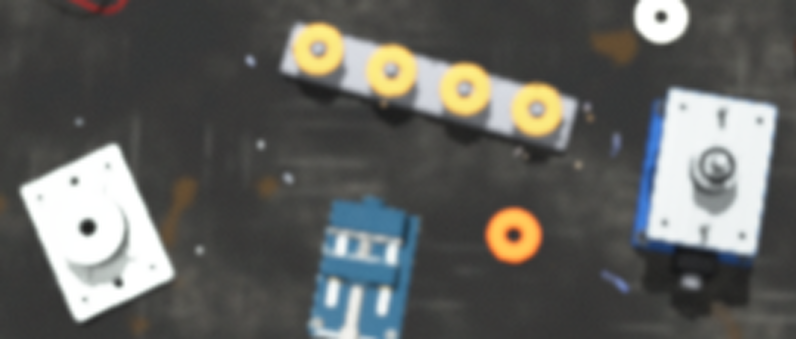

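The crop confirms the four brass rings on the grey stand; the orange ring at crop (513,236) and the white one at (661,15) are decoys. I'm moving above the ring nearest the motor.

```bash
python3 -m handwheel '[[[9.3,-14.5,0],-90,85],[[9.3,-14.5,0],-90,85],[[9.3,-14.5,0],-90,85],[[9.3,-14.5,0],-90,85],[[9.3,-14.5,0],-90,85],[[9.3,-14.5,0],-90,85],[[9.3,-14.5,0],-90,85],[[9.3,-14.5,0],-90,85],[[9.3,-14.5,0],-90,85],[[9.3,-14.5,0],-90,85],[[9.3,-14.5,0],-90,85],[[9.3,-14.5,0],-90,85]]'
python3 - <<'E'
from h import *
t=cam("top")
c=[(672,88),(777,103),(757,256),(648,240)]
P=np.array([atz(t,(u/2.95+110,v/2.95+145),.06)[:2] for u,v in c]);print(P.round(4),P.mean(0))
E
```

```text
clock: 2.5
tool_pos: [0.4769, 0.0995, 0.1926]
eef_rot: [180.0, -0.0, 75.8]
contact_force: [0.5, 1.4, -0.6]
width: 0.085
finger_force: 0.0
[[ 0.6297 -0.2252]
 [ 0.62   -0.3093]
 [ 0.497  -0.293 ]
 [ 0.5075 -0.2072]] [ 0.5635589  -0.25868403]
```

```bash
python3 -m handwheel '[[[2.8,-4.4,0],0,85],[[2.8,-4.4,0],0,85],[[2.8,-4.4,0],0,85],[[2.8,-4.4,0],0,85],[[2.8,-4.4,0],0,85],[[2.8,-4.4,0],0,85],[[2.8,-4.4,0],0,85]]'
python3 - <<'E'
from h import *
w=cam("wrist");o=bot.get_obs();print(o["tool_pos"],o["eef_rot"]);print(np.round(w["world_from_camera"],3).tolist(),w["camera_matrix"].tolist(),w["k1"])
print(proj(w,[.6167,-.1188,.031]),proj(w,[.5636,-.2587,.109]))
save("w1",w["pixels"])
for th in("shim_0","bearing","housing"):print(th,[(np.round(x["bbox"]).astype(int).tolist(),round(x["confidence"],2)) for x in finder.boxes_of("wrist",th)])
E
```

```text
clock: 3.25
tool_pos: [0.6162, -0.121, 0.1918]
eef_rot: [-180.0, 0.1, 75.8]
contact_force: [0.0, 1.4, 0.8]
width: 0.0849
finger_force: 0.0
[ 0.61578502 -0.11900369  0.19187585] [-1.79958448e+02  2.30730331e-03  7.58602992e+01]
[[0.969, -0.234, -0.079, 0.636], [-0.247, -0.919, -0.307, -0.041], [-0.0, 0.317, -0.949, 0.374], [0.0, 0.0, 0.0, 1.0]] [[303.3935411958336, 0.0, 278.6511371338505], [0.0, 303.3935411958336, 213.6228808419281], [0.0, 0.0, 1.0]] -0.021626887527296756
[278.91280927 185.66412027] [263.14385301 338.09820656]
shim_0 [([179, 165, 215, 200], 0.95), ([346, 222, 378, 249], 0.95), ([257, 0, 301, 19], 0.9), ([22, 120, 57, 158], 0.79), ([349, 309, 379, 352], 0.74), ([261, 105, 299, 146], 0.72), ([261, 165, 297, 198], 0.63), ([259, 43, 296, 88], 0.6)]
bearing [([250, 298, 280, 334], 0.74)]
housing [([193, 246, 317, 340], 0.92)]
```

View pics/w1.png

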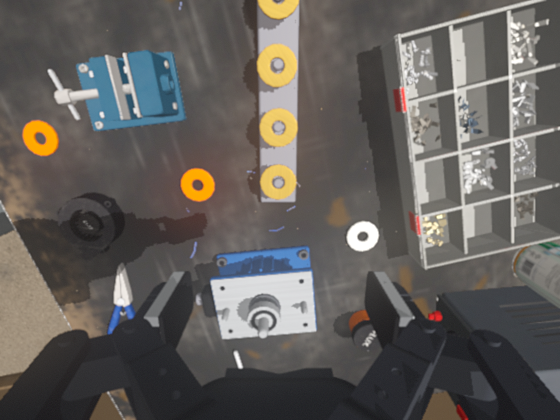

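```bash
python3 - <<'E'
from h import *
w=cam("wrist");im=w["pixels"]
hsv=cv2.cvtColor(im,cv2.COLOR_RGB2HSV)
m=cv2.inRange(hsv,(17,90,90),(32,255,255));m[:,:250]=0;m[:,310:]=0;m[215:]=0
n,l,st,ce=cv2.connectedComponentsWithStats(m)
for i in range(1,n):
    if st[i,4]>200: 
        b=st[i];print(b,ce[i].round(1),atz(w,ce[i],.031).round(4),atz(w,(b[0]+b[2]/2-.5,b[1]+b[3]/2-.5),.0295).round(4))
P=np.array([atz(w,p,.06)[:2] for p in [(209,281),(310,271),(316,331),(219,339)]]);print(P.round(4),P.mean(0))
save("w2",cv2.resize(im[235:350,190:340],None,fx=5,fy=5,interpolation=cv2.INTER_CUBIC))
E
```

```text
[258   0  44  24 704] [279.8  10.5] [0.66   0.0562 0.031 ] [0.6596 0.0558 0.0295]
[ 258   48   41   43 1178] [278.1  69.1] [0.6455 0.0051 0.031 ] [0.6454 0.0054 0.0295]
[261 112  39  38 998] [279.5 130.7] [ 0.6318 -0.0552  0.031 ] [ 0.6324 -0.0553  0.0295]
[261 168  37  34 860] [278.8 184.6] [ 0.6164 -0.1137  0.031 ] [ 0.6167 -0.1139  0.0295]
[[ 0.5098 -0.2001]
 [ 0.6284 -0.216 ]
 [ 0.6179 -0.3011]
 [ 0.4955 -0.2834]] [ 0.56291527 -0.25014542]
```

View pics/w2.png

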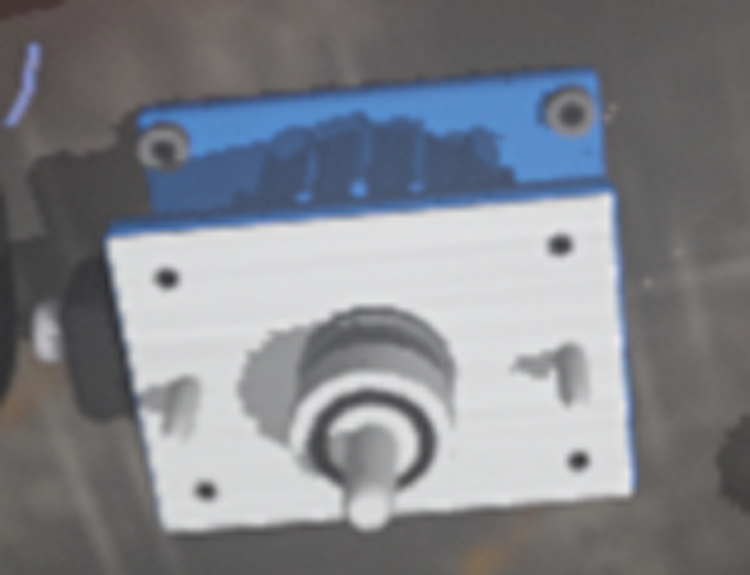

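```bash
python3 -m handwheel '[[[0,0.05,-1],0,70],[[0,0.05,-2],0,70],[[0,0.05,-2.3],0,70],[[0,0.05,-2.3],0,70],[[0,0.05,-2.3],0,70],[[0,0.05,-2.3],0,70],[[0,0.05,-2.3],0,70]]'
cat >> h.py <<'E'
def brass(c,z,amin=200,lo=(17,90,90)):
    hsv=cv2.cvtColor(c["pixels"],cv2.COLOR_RGB2HSV)
    m=cv2.inRange(hsv,lo,(32,255,255))
    n,l,st,ce=cv2.connectedComponentsWithStats(m)
    for i in range(1,n):
        if st[i,4]>amin:
            b=st[i];p=(b[0]+b[2]/2-.5,b[1]+b[3]/2-.5)
            print(b,np.round(p,1),ce[i].round(1),atz(c,p,z).round(4))
E
python3 - <<'E'
from h import *
w=cam("wrist");o=bot.get_obs();print(o["tool_pos"],o["eef_rot"],proj(w,o["tool_pos"]));brass(w,.03)
save("w3",w["pixels"])
E
```

```text
clock: 4.2
tool_pos: [0.617, -0.1165, 0.0791]
eef_rot: [179.9, -0.0, 75.9]
contact_force: [-0.1, -0.0, -1.2]
width: 0.0698
finger_force: 0.0
[ 0.61679134 -0.11637525  0.0787382 ] [ 1.79886248e+02 -2.77013600e-02  7.59201187e+01] [278.73962268 244.89956768]
[ 246   15   61   66 2747] [276.   47.5] [276.1  47.4] [0.6457 0.0054 0.03  ]
[ 250  112   57   57 2149] [278. 140.] [278.2 140.1] [ 0.6318 -0.055   0.03  ]
[ 252  193   53   50 1731] [278.  217.5] [277.5 217.2] [ 0.6169 -0.1142  0.03  ]
[ 144  196   45   41 1170] [166. 216.] [166.4 215.6] [ 0.5295 -0.0908  0.03  ]
```

View pics/w3.png

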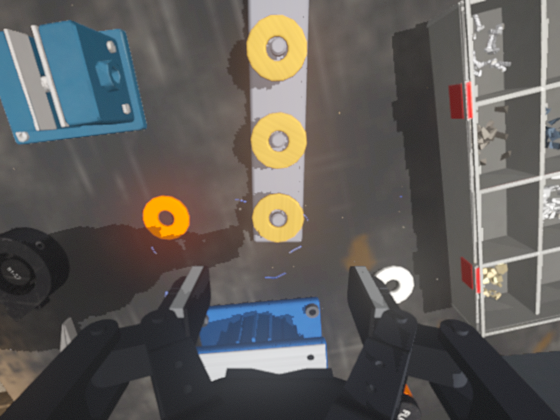

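```bash
python3 -m handwheel '[[[0,0.03,-0.6],0,70],[[0,0.03,-1.13],0,70],[[0,0.03,-1.13],0,70],[[0,0.03,-1.13],0,70],[[0,0.03,-1.13],0,70],[[0,0.03,-1.13],0,35],[[0,0.03,-1.13],0,35],[[0,0.03,-1.13],0,35],[[0,0.03,-1.13],0,35],[[0,0.03,-1.13],0,35],[[0,0.03,-1.13],0,35]]'
python3 - <<'E'
from h import *
w=cam("wrist");o=bot.get_obs();print(o["tool_pos"],o["finger_force"],o["width"],proj(w,o["tool_pos"]));brass(w,.031)
save("w4",w["pixels"][120:360,130:430])
E
```

```text
clock: 5.35
tool_pos: [0.616, -0.1149, 0.0208]
eef_rot: [180.0, -0.0, 75.9]
contact_force: [0.1, 0.2, -0.6]
width: 0.035
finger_force: 0.0
[ 0.61601301 -0.11486052  0.02077631] 0.0 0.035125296271313576 [279.06695497 245.13142861]
[ 237    0   84   72 4272] [278.5  35.5] [278.3  33.1] [0.6449 0.0012 0.031 ]
[ 244  114   75   74 3709] [281.  150.5] [280.7 150.7] [ 0.6323 -0.0546  0.031 ]
[ 246  219   68   62 2786] [279.5 249.5] [279.7 249.3] [ 0.6167 -0.1133  0.031 ]
[112 220  56  27 896] [139.5 233. ] [140.7 232.1] [ 0.536  -0.0817  0.031 ]
```

View pics/w4.png

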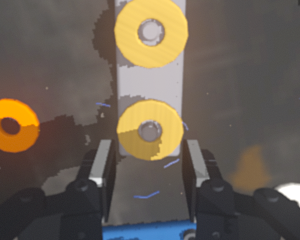

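```bash
python3 - <<'E'
from h import *
s=cam("side");w=cam("wrist");o=bot.get_obs()
p=proj(s,o["tool_pos"]);print(p,proj(s,[.6165,-.1142,.028]),o["width"])
x,y=int(p[0]),int(p[1])
a=cv2.resize(s["pixels"][y-40:y+20,x-40:x+40],(800,600),interpolation=cv2.INTER_CUBIC)[:, :]
b=cv2.resize(w["pixels"][180:360,180:380],(400,360),interpolation=cv2.INTER_CUBIC)
a=cv2.resize(a,(400,300))
im=np.zeros((360,800,3),np.uint8);im[:300,:400]=a;im[:,400:]=b
save("c5",im)
E
```

```text
[314.57082192 219.96269889] [314.75428176 217.70163988] 0.034729854260052616
```

View pics/c5.png

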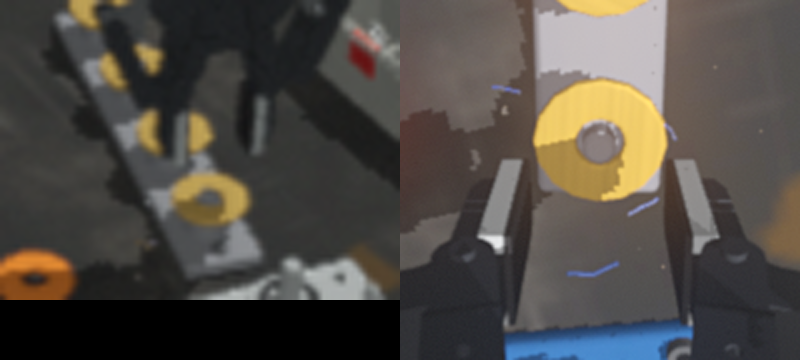

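```bash
python3 - <<'E'
from h import *
s=cam("side");w=cam("wrist");o=bot.get_obs();T=o["tool_pos"];print(T,o["width"])
for a,b in(((310,212),(242,260)),((326,210),(318,260))):
    o1,d1=ray(s,a);o2,d2=ray(w,b);A=np.c_[d1,-d2];x=np.linalg.lstsq(A,o2-o1,rcond=None)[0]
    p,q=o1+d1*x[0],o2+d2*x[1];print(p.round(4),q.round(4),((p+q)/2-T).round(4))
E
```

```text
[ 0.61597313 -0.11487755  0.02073816] 0.03512076768500215
[ 0.6025 -0.1098  0.0501] [ 0.5968 -0.1059  0.0498] [-0.0163  0.0071  0.0292]
[ 0.6461 -0.1222  0.0485] [ 0.6382 -0.1182  0.0462] [ 0.0262 -0.0053  0.0266]
```

The ring was not gripped: the side view shows the fingertips hanging about 28 mm above the nominal TCP. I'll go 22 mm lower with the fingers open, then close.

```bash
python3 -m handwheel '[[[0,0.02,0],0,65],[[0,0.02,0],0,65],[[0,0.02,0],0,65],[[0,0.02,-0.2],0,65],[[0,0.02,-0.44],0,65],[[0,0.02,-0.44],0,65],[[0,0.02,-0.44],0,36],[[0,0.02,-0.44],0,36],[[0,0.02,-0.44],0,36],[[0,0.02,-0.44],0,36],[[0,0.02,-0.44],0,36],[[0,0.02,-0.44],0,36]]'
```

```text
clock: 6.8
tool_pos: [0.6161, -0.1138, -0.0011]
eef_rot: [180.0, -0.0, 75.9]
contact_force: [-0.0, -0.2, 0.0]
width: 0.036
finger_force: 0.0
```

```bash
python3 -m handwheel '[[[0,0,0],0,60],[[0,0,0],0,60],[[0,0,0],0,60],[[0,0,-0.16],0,60],[[0,0,-0.16],0,60],[[0,0,-0.16],0,36],[[0,0,-0.16],0,36],[[0,0,-0.16],0,36],[[0,0,-0.16],0,36],[[0,0,-0.16],0,36]]'; python3 - <<'E'
from h import *
s=cam("side");w=cam("wrist");o=bot.get_obs();T=o["tool_pos"];print(T,o["width"])
brass(w,.031)
x,y=314,218
a=cv2.resize(s["pixels"][y-40:y+20,x-40:x+40],(400,300),interpolation=cv2.INTER_CUBIC)
b=cv2.resize(w["pixels"][180:360,180:380],(400,360),interpolation=cv2.INTER_CUBIC)
im=np.zeros((360,800,3),np.uint8);im[:300,:400]=a;im[:,400:]=b
save("c6",im)
E
```

```text
clock: 7.8
tool_pos: [0.6164, -0.114, -0.009]
eef_rot: [180.0, 0.0, 75.9]
contact_force: [1.3, -1.5, 3.9]
width: 0.0359
finger_force: 1.9
[ 0.61636389 -0.11399667 -0.00896111] 0.0361163859054882
[ 228    0  102   66 4462] [278.5  32.5] [278.   30.8] [ 0.644 -0.003  0.031]
[ 237  116   89   88 5254] [281.  159.5] [280.9 159.8] [ 0.6322 -0.0543  0.031 ]
[ 89 237  54  17 479] [115.5 245. ] [113.2 244.5] [ 0.539  -0.0759  0.031 ]
[ 244  240   70   70 3538] [278.5 274.5] [278.9 274.2] [ 0.6163 -0.1129  0.031 ]
```

View pics/c6.png

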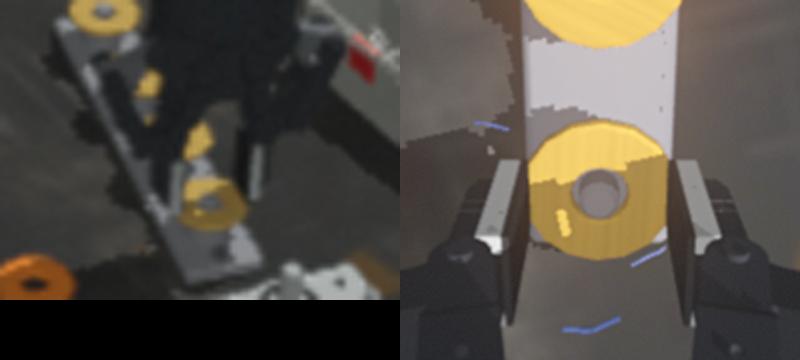

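The view shows the tips touching the ring's top (3.9 N), so they sit 40 mm above the reported TCP and the ring is centred between them. I'll open, go down 6.5 mm and grip.

```bash
python3 -m handwheel '[[[0,0,0],0,60],[[0,0,0],0,60],[[0,0,0],0,60],[[0,0,-0.13],0,60],[[0,0,-0.13],0,60],[[0,0,-0.13],0,36],[[0,0,-0.13],0,36],[[0,0,-0.13],0,36],[[0,0,-0.13],0,36],[[0,0,-0.13],0,36]]'
```

```text
clock: 8.9
tool_pos: [0.616, -0.1139, -0.0154]
eef_rot: [180.0, -0.0, 75.9]
contact_force: [-2.6, 1.1, 5.5]
width: 0.0383
finger_force: 59.8
```

```bash
python3 -m handwheel '[[[0,0,0.1],0,36],[[0,0,0.2],0,36],[[0,0,0.5],0,36],[[0,0,1.2],0,36],[[0,0,2],0,36],[[0,0,3],0,36],[[0,0,3],0,36],[[0,0,3],0,36]]'; python3 - <<'E'
from h import *
s=cam("side");t=cam("top");w=cam("wrist");o=bot.get_obs();T=o["tool_pos"];print(T,o["width"],o["contact_force"],o["finger_force"])
print("w");brass(w,T[2]+.046);print("t");brass(t,T[2]+.046,60);print("s");brass(s,T[2]+.046,30)
print(np.array(w["world_from_camera"])[:3,3]-T)
save("w7",w["pixels"][180:360,180:380]);save("s7",s["pixels"])
E
```

```text
clock: 9.7
tool_pos: [0.6167, -0.1138, 0.1364]
eef_rot: [179.8, -0.0, 75.9]
contact_force: [-0.6, 0.1, -0.5]
width: 0.0381
finger_force: 60.4
[ 0.61548545 -0.11362502  0.13373809] 0.03791655609230783 [ 0.40281366  0.7807549  -1.37546126] 60.389241222292185
w
[264   0  35   9 219] [281.   4.] [280.9   3.1] [0.6463 0.0055 0.1797]
[ 255   38   49   52 1724] [279.   63.5] [279.1  64. ] [ 0.6404 -0.0149  0.1797]
[ 258  116   47   45 1418] [281. 138.] [280.6 137.8] [ 0.634  -0.044   0.1797]
[  0 129  24  40 600] [ 11.5 148.5] [ 10.8 150.2] [ 0.5151 -0.0183  0.1797]
[168 185  38  32 704] [186.5 200.5] [186.3 199. ] [ 0.5841 -0.0609  0.1797]
[ 240  244   78   73 3920] [278.5 280. ] [278.6 279.7] [ 0.6156 -0.1125  0.1797]
t
[ 0  0 15  9 74] [7. 4.] [5.8 2.6] [1.0112 0.5807 0.1797]
[   0    0  108   20 1278] [53.5  9.5] [52.3  9.3] [0.9887 0.4543 0.1797]
[ 117    0  359   30 6572] [296.   14.5] [287.2  12.2] [ 0.9729 -0.1165  0.1797]
[436   0  48  14 329] [459.5   6.5] [458.8   4.8] [ 1.0164 -0.499   0.1797]
[489   0  25  13 162] [501.   6.] [500.2   5.5] [ 1.0277 -0.6036  0.1797]
[ 469    0  
[... 1586 characters left out ...]
301.  192.5] [300.9 192.6] [ 0.5287 -0.1695  0.1797]
[ 522  198   38   67 1119] [540.5 231. ] [546.3 235. ] [ 0.926  -0.5604  0.1797]
[302 201  15  10 106] [309.  205.5] [308.5 205.2] [ 0.5174 -0.2207  0.1797]
[515 228   8   7  34] [518.5 231. ] [518.2 230.9] [ 0.8787 -0.5328  0.1797]
[508 242  52  47 479] [533.5 265. ] [535.4 265. ] [ 0.8163 -0.6225  0.1797]
[340 318  23  26 202] [351.  330.5] [351.8 330.9] [ 0.3846 -0.5552  0.1797]
[316 400  12  20  73] [321.5 409.5] [321.6 408.7] [ 0.2538 -0.6549  0.1797]
[307 410  10  10  45] [311.5 414.5] [311.1 414.7] [ 0.236  -0.6541  0.1797]
[335 414  11   6  42] [340.  416.5] [339.6 417.2] [ 0.2712 -0.6793  0.1797]
[0.02013463 0.07999529 0.18273335]
```

```bash
python3 -m handwheel '[[[-0.3,-0.8,0],-20,36],[[-0.6,-1.6,0],-40,36],[[-1,-2.5,0],-60,36],[[-1.05,-2.8,0],-84,36],[[-1.05,-2.8,0],-84,36],[[-1.05,-2.8,0],-84,36],[[-1.05,-2.8,0],-84,36],[[-1.05,-2.8,0],-84,36],[[-1.05,-2.8,0],-84,36],[[-1.05,-2.8,0],-84,36],[[-1.05,-2.8,0],-84,36],[[-1.05,-2.8,0],-84,36]]'; python3 - <<'E'
from h import *
w=cam("wrist");o=bot.get_obs();T=o["tool_pos"];print(T,o["width"],o["finger_force"])
for r in finder.boxes_of("wrist","bearing"): print(r)
brass(w,T[2]+.046)
save("w8",cv2.resize(w["pixels"][60:360,100:460],(792,660))[:600])
E
```

```text
clock: 11.05
tool_pos: [0.5632, -0.2537, 0.1336]
eef_rot: [180.0, 0.1, -7.9]
contact_force: [0.2, -0.1, -0.5]
width: 0.0383
finger_force: 60.4
[ 0.56327891 -0.25381253  0.13386028] 0.03807608213176764 60.37393634207547
{'bbox': [258.0, 193.1, 303.6, 237.1], 'confidence': 0.97}
[  0 132  22  44 677] [ 10.5 153.5] [  9.3 155.3] [ 0.6439 -0.1416  0.1799]
[  41  137   45   44 1334] [ 63.  158.5] [ 63.3 158.4] [ 0.6382 -0.1647  0.1799]
[499 217  29  27 269] [513. 230.] [515.9 229.7] [ 0.5747 -0.3693  0.1799]
[433 230  72  18 863] [468.5 238.5] [470.1 238.6] [ 0.5733 -0.3477  0.1799]
[132 235  36  32 762] [149.5 250.5] [149.6 250.4] [ 0.5887 -0.1914  0.1799]
[ 240  245   78   74 4076] [278.5 281.5] [278.8 281.5] [ 0.5627 -0.2521  0.1799]
```

View pics/w8.png

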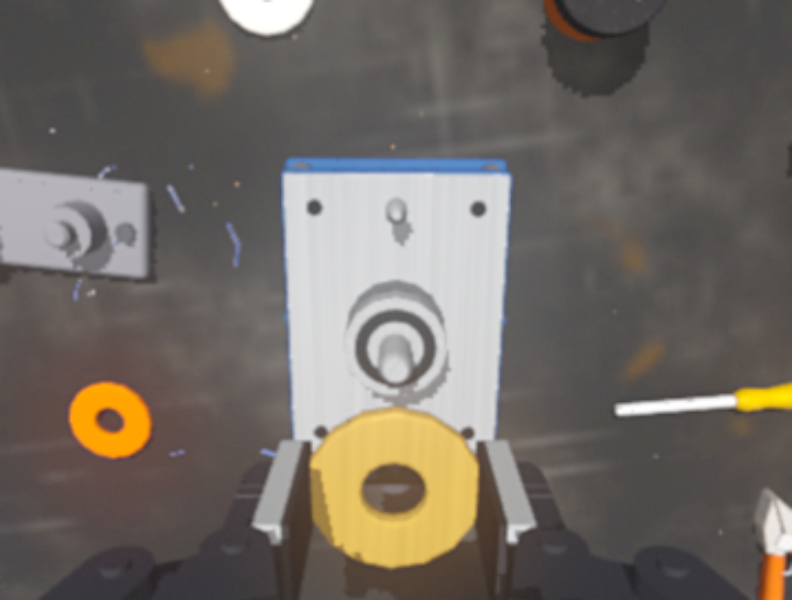

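```bash
python3 - <<'E'
from h import *
w=cam("wrist");T=bot.get_obs()["tool_pos"]
f=lambda u,v:(u/2.2+100-.27,v/2.2+60-.27)
s=atz(w,f(396,371),.109);print("shaft",s.round(4),"ring",atz(w,(278.6,281.5),T[2]+.044).round(4),T)
for h in (18,20,22,24,26,28):
    print(h,proj(w,[s[0],s[1],.06+h/1000]).round(1), (proj(w,[s[0],s[1]+.019,.06+h/1000])-proj(w,[s[0],s[1]-.019,.06+h/1000])).round(1))
print("pin",atz(w,f(397,203),.08).round(4)); A=atz(w,f(283,173),.06);B=atz(w,f(511,173),.06);print(A,B,np.degrees(np.arctan2(*(B-A)[:2][::-1])))
print("bearing c",f(396,347))
im=w["pixels"];print(im[185:245,280].mean(1).astype(int).tolist());print(im[218,245:315].mean(1).astype(int).tolist());print(im[232,262:300].mean(1).astype(int).tolist())
g=im[:,:,:].mean(2)
for r in range(222,240,2):print(r,g[r,268:294].astype(int).tolist())
E
```

```text
shaft [ 0.5641 -0.2534  0.109 ] ring [ 0.5616 -0.2521  0.1782] [ 0.56338168 -0.25391051  0.13417695]
18 [279.6 214.8] [-45.4   6. ]
20 [279.6 215.6] [-45.8   6.1]
22 [279.6 216.4] [-46.1   6.1]
24 [279.6 217.2] [-46.5   6.2]
26 [279.6 218. ] [-46.8   6.2]
28 [279.6 218.8] [-47.2   6.2]
pin [ 0.6153 -0.2609  0.08  ]
[ 0.62982588 -0.21996168  0.06      ] [ 0.61797234 -0.30451146  0.06      ] -97.98062411291656
bearing c (279.73, 217.4572727272727)
[217, 211, 176, 142, 136, 138, 137, 158, 167, 172, 195, 212, 214, 216, 214, 178, 121, 95, 95, 93, 100, 153, 207, 216, 216, 214, 203, 179, 169, 169, 169, 170, 170, 170, 169, 178, 187, 198, 207, 210, 212, 212, 214, 215, 214, 214, 216, 214, 188, 128, 104, 157, 203, 208, 182, 154, 147, 147, 144, 142]
[215, 215, 218, 218, 216, 217, 217, 216, 217, 217, 215, 208, 210, 213, 212, 195, 140, 97, 92, 93, 90, 130, 195, 214, 215, 215, 208, 174, 156, 162, 167, 171, 172, 172, 171, 170, 165, 161, 157, 149, 138, 155, 201, 212, 212, 217, 213, 159, 101, 90, 91, 88, 119, 182, 209, 214, 210, 201, 210, 216, 216, 215, 214, 213, 213, 211, 211, 212, 214, 212]
[214, 21
[... 660 characters left out ...]
, 176, 136, 105, 88, 91, 92, 91, 87, 104]
230 [95, 89, 90, 92, 107, 144, 187, 208, 212, 213, 215, 215, 214, 214, 216, 217, 201, 158, 116, 91, 85, 89, 91, 109, 154, 197]
232 [176, 135, 103, 89, 87, 93, 116, 157, 194, 211, 214, 214, 214, 213, 201, 174, 135, 101, 84, 82, 86, 114, 164, 201, 215, 216]
234 [215, 211, 204, 185, 158, 142, 125, 112, 102, 107, 117, 131, 128, 114, 101, 91, 91, 101, 115, 133, 140, 163, 205, 216, 216, 210]
236 [207, 209, 211, 214, 215, 215, 213, 204, 169, 155, 158, 160, 157, 146, 142, 143, 146, 148, 149, 162, 195, 203, 204, 193, 183, 164]
238 [207, 174, 162, 175, 191, 204, 210, 210, 204, 209, 212, 214, 208, 173, 151, 149, 153, 151, 147, 150, 163, 160, 152, 148, 148, 147]
```

```bash
cat >> h.py <<'E'
from scipy.optimize import least_squares
def ringfit(w,T,rows):
    a=np.linspace(0,2*np.pi,181)
    def bb(x,y):
        P=np.array([proj(w,[x+.021*np.cos(t),y+.021*np.sin(t),T[2]+z]) for z in(.0414,.0464) for t in a]);return P.min(0),P.max(0)
    return least_squares(lambda q:[bb(*q)[0][1]-rows[0],bb(*q)[1][1]-rows[1]],T[:2],diff_step=1e-4).x,bb
E
python3 - <<'E'
from h import *
o=[]
for i in range(3):
    w=cam("wrist");T=bot.get_obs()["tool_pos"];x=np.array(w["world_from_camera"])[:3,3]-T;print(T.round(4),x.round(4))
m=cv2.inRange(cv2.cvtColor(w["pixels"],cv2.COLOR_RGB2HSV),(17,90,60),(32,255,255))
col=m[:,270:290].mean(1)>128; r=np.where(col)[0];r=r[r>235];print(r.min(),r.max(),[int(i) for i in range(r.min(),r.max()) if not col[i]])
cols=np.where(m[275]>0)[0];print(cols[(cols>200)&(cols<340)].tolist()[:2],cols[(cols>200)&(cols<340)].tolist()[-2:])
for dz in (0,):
    q,bb=ringfit(w,T,(r.min()-.5,r.max()+.5));print("T",T,"mid-x: residual",q-T[:2],bb(*q))
    for y in (T[0]-.004,T[0]-.002,T[0],T[0]+.002): print(y-T[0],bb(y,T[1]))
print("shaft-T",atz(w,(279.6,227.7),.109)-T)
E
```

```text
[ 0.5635 -0.2539  0.1343] [ 0.0804 -0.0098  0.1821]
[ 0.5634 -0.2539  0.1343] [ 0.0804 -0.0099  0.1822]
[ 0.5635 -0.2539  0.1343] [ 0.0803 -0.0099  0.1822]
246 317 [272, 273, 274, 275, 276, 277, 278, 279, 280, 281, 282, 283, 284, 285, 286, 287, 288, 289, 290, 291]
[241, 242] [316, 317]
T [ 0.5635158  -0.25389729  0.13434872] mid-x: residual [-0.03767767 -0.23086572] (array([663.85793573, 245.5       ]), array([751.74192316, 317.5       ]))
-0.0040000000000000036 (array([241.56277502, 245.62954863]), array([323.35473645, 321.12639141]))
-0.0020000000000000018 (array([240.85963102, 242.04028486]), array([322.99059619, 318.04094132]))
0.0 (array([240.15087134, 238.42111242]), array([322.62317363, 314.9301086 ]))
0.0020000000000000018 (array([239.43644074, 234.77172532]), array([322.25243096, 311.79362491]))
shaft-T [ 0.0011918   0.00050965 -0.02534872]
```

```bash
python3 - <<'E'
from h import *
w=cam("wrist");T=bot.get_obs()["tool_pos"]
c,s=np.cos(np.radians(-7.9)),np.sin(np.radians(-7.9));u=np.array([c,s])
for dz in (0,-.004,-.008):
  for n,row,z,off in(("hole near",271.5,.0464,.0075),("hole far",291.5,.0414,-.0075),("rim far",317.5,.0464,-.021),("rim near bot",245.5,.0414,.021),("rim near top",245.5,.0464,.021)):
    p=atz(w,(279.3,row),T[2]+z+dz)[:2]-off*u-T[:2];print(dz,n,(p@u).round(4),(p@[-s,c]).round(4))
p=atz(w,(279.6,227.7),.109)[:2]-T[:2];print("shaft",p@u,p@[-s,c])
hsv=cv2.cvtColor(w["pixels"],cv2.COLOR_RGB2HSV);print(hsv[238:252,279].tolist(),hsv[312:324,279].tolist())
E
```

```text
0 hole near -0.0024 0.0011
0 hole far -0.0023 0.0011
0 rim far -0.0016 0.0012
0 rim near bot -0.0039 0.001
0 rim near top -0.0016 0.0011
-0.004 hole near -0.0047 0.0011
-0.004 hole far -0.0049 0.0011
-0.004 rim far -0.0047 0.0012
-0.004 rim near bot -0.0057 0.001
-0.004 rim near top -0.0034 0.001
-0.008 hole near -0.0069 0.0011
-0.008 hole far -0.0074 0.0011
-0.008 rim far -0.0077 0.0012
-0.008 rim near bot -0.0075 0.001
-0.008 rim near top -0.0052 0.001
shaft 0.0011206815655628363 0.0007061030403832494
[[0, 0, 214], [165, 3, 188], [12, 8, 160], [5, 10, 151], [0, 7, 150], [10, 10, 153], [17, 60, 170], [20, 119, 199], [21, 135, 213], [21, 135, 233], [22, 134, 249], [22, 134, 247], [22, 133, 239], [22, 138, 235]] [[22, 147, 230], [22, 147, 230], [22, 147, 229], [22, 148, 229], [22, 148, 223], [21, 147, 193], [17, 117, 124], [11, 71, 86], [11, 81, 85], [12, 96, 85], [13, 84, 82], [12, 83, 83]]
```

```bash
python3 -m handwheel '[[[0.06,-0.02,-0.5],0,36],[[0.06,-0.02,-1],0,36],[[0.06,-0.02,-1.2],0,36],[[0.06,-0.02,-1.2],0,36],[[0.06,-0.02,-1.2],0,36],[[0.06,-0.02,-1.2],0,36]]'; python3 - <<'E'
from h import *
w=cam("wrist");o=bot.get_obs();T=o["tool_pos"];print(T,o["contact_force"])
g=w["pixels"]
for r in range(264,300,2):print(r,[int(x) for x in cv2.cvtColor(g,cv2.COLOR_RGB2HSV)[r,264:296:1,1]])
print(proj(w,[T[0],T[1],.109]))
E
```

```text
clock: 12.0
tool_pos: [0.567, -0.2552, 0.0755]
eef_rot: [180.0, -0.1, -8.1]
contact_force: [0.5, -0.4, -0.4]
width: 0.0381
finger_force: 60.4
[ 0.56701151 -0.25508263  0.07533505] [-0.08546848 -0.9055306  -0.46925455]
264 [137, 137, 137, 137, 136, 138, 138, 137, 136, 139, 139, 136, 136, 138, 138, 138, 137, 137, 139, 138, 138, 136, 138, 141, 137, 137, 140, 137, 136, 138, 138, 139]
266 [137, 139, 139, 138, 139, 137, 139, 138, 138, 140, 139, 139, 137, 139, 137, 139, 140, 139, 138, 139, 139, 138, 138, 139, 138, 137, 139, 140, 139, 141, 137, 139]
268 [139, 140, 138, 137, 138, 140, 137, 138, 138, 140, 139, 142, 140, 142, 141, 141, 141, 142, 141, 139, 140, 140, 140, 140, 139, 138, 140, 139, 137, 138, 140, 139]
270 [140, 138, 139, 138, 140, 141, 141, 142, 138, 133, 129, 126, 117, 104, 94, 86, 95, 111, 126, 130, 135, 140, 144, 143, 140, 141, 139, 138, 140, 140, 140, 141]
272 [140, 139, 141, 141, 142, 138, 115, 71, 41, 27, 15, 8, 9, 8, 8, 6, 6, 6, 8, 9, 11, 32, 80, 122, 140, 144, 142, 141, 140, 140, 141, 142]
274 [141, 143, 143, 125, 94, 55, 13, 3, 1, 2, 4, 4, 4, 2, 2, 2, 4, 4, 4, 2, 2, 6, 16,
[... 1046 characters left out ...]
152, 148, 145, 144, 144]
292 [144, 144, 149, 148, 151, 151, 152, 137, 106, 83, 56, 47, 39, 35, 37, 37, 34, 29, 28, 45, 73, 107, 136, 152, 154, 150, 150, 146, 144, 146, 146, 145]
294 [143, 144, 145, 147, 147, 147, 148, 150, 150, 153, 153, 154, 154, 151, 154, 151, 154, 154, 154, 152, 150, 151, 149, 147, 148, 146, 145, 144, 144, 146, 146, 147]
296 [145, 146, 146, 145, 146, 145, 147, 147, 147, 148, 150, 151, 150, 150, 149, 149, 149, 149, 148, 148, 149, 148, 147, 146, 146, 144, 145, 145, 146, 146, 145, 147]
298 [147, 146, 147, 148, 145, 144, 146, 145, 146, 147, 146, 144, 146, 145, 146, 145, 144, 145, 147, 145, 147, 144, 147, 145, 146, 148, 146, 145, 146, 146, 146, 147]
[281.07414765 268.09886131]
```

```bash
python3 -m handwheel '[[[0,0.01,-0.06],0,36],[[0,0.01,-0.1],0,36],[[0,0.01,-0.14],0,36],[[0,0.01,-0.18],0,36],[[0,0.01,-0.22],0,36],[[0,0.01,-0.26],0,36],[[0,0.01,-0.26],0,36]]'
```

```text
clock: 12.75
tool_pos: [0.5664, -0.2543, 0.061]
eef_rot: [-180.0, 0.0, -8.1]
contact_force: [0.6, 0.6, -0.1]
width: 0.0385
finger_force: 60.4
```

```bash
python3 -m handwheel '[[[0,0,-0.05],0,36],[[0,0,-0.1],0,36],[[0,0,-0.15],0,36],[[0,0,-0.2],0,36],[[0,0,-0.25],0,36],[[0,0,-0.25],0,36]]'; python3 -m handwheel '[[[0,0,-0.02],0,36],[[0,0,-0.04],0,36],[[0,0,-0.06],0,36],[[0,0,-0.06],0,36]]'
```

```text
clock: 13.35
tool_pos: [0.5664, -0.2543, 0.0484]
eef_rot: [-180.0, 0.0, -8.1]
contact_force: [-0.2, 0.1, -0.7]
width: 0.0383
finger_force: 60.4
clock: 13.75
tool_pos: [0.5665, -0.2543, 0.0457]
eef_rot: [-180.0, 0.0, -8.1]
contact_force: [-0.5, -0.0, -0.9]
width: 0.0384
finger_force: 60.4
```

```bash
python3 -m handwheel '[[[0,0,-0.02],0,36],[[0,0,-0.04],0,36],[[0,0,-0.04],0,36]]'; python3 -m handwheel '[[[0,0,-0.02],0,36],[[0,0,-0.04],0,36],[[0,0,-0.04],0,36]]';python3 -m handwheel '[[[0,0,-0.02],0,36],[[0,0,-0.04],0,36],[[0,0,-0.04],0,36]]'
```

```text
clock: 14.05
tool_pos: [0.5666, -0.2544, 0.0439]
eef_rot: [-180.0, -0.0, -8.1]
contact_force: [-0.3, 0.2, 4.9]
width: 0.0388
finger_force: 60.8
clock: 14.35
tool_pos: [0.5666, -0.2544, 0.042]
eef_rot: [-180.0, -0.0, -8.1]
contact_force: [-0.7, 0.9, 7.0]
width: 0.0383
finger_force: 61.0
clock: 14.65
tool_pos: [0.5666, -0.2544, 0.0401]
eef_rot: [-180.0, -0.0, -8.1]
contact_force: [-1.7, 2.5, 9.4]
width: 0.0379
finger_force: 61.2
```

The spring slope is 1.2 N/mm with first contact at TCP z ≈ 0.0442, so the bearing stands about 25.6 mm above the flange. Two rings give about 5.6 mm of preload, while one would give only about 0.6 mm. I'll release this ring and fetch the second.

```bash
python3 -m handwheel '[[[0,0,0.07],0,36],[[0,0,0.07],0,36],[[0,0,0.07],0,60],[[0,0,0.07],0,60],[[0,0,0.07],0,60],[[0,0,0.07],0,60],[[0,0,0.07],0,60],[[0,0,0.6],0,60],[[0,0,1.2],0,60],[[0,0,1.9],0,60],[[0,0,1.9],0,60]]'; python3 - <<'E'
from h import *
w=cam("wrist");o=bot.get_obs();T=o["tool_pos"];print(T,o["contact_force"],o["width"])
brass(w,.06+.0256+.005)
E
```

```text
clock: 15.75
tool_pos: [0.5681, -0.2556, 0.1388]
eef_rot: [179.9, -0.3, -8.1]
contact_force: [0.2, -0.4, -0.4]
width: 0.0599
finger_force: 0.0
[ 0.56745851 -0.25476625  0.13654923] [-0.54752248 -0.25643509 -0.68188198] 0.060011590869351754
[  0 139  27  43 785] [ 13. 160.] [ 11.9 161.3] [ 0.6448 -0.0591  0.0906]
[  45  143   44   43 1268] [ 66.5 164. ] [ 66.7 164.3] [ 0.6357 -0.0996  0.0906]
[ 253  198   50   49 1539] [277.5 222. ] [277.5 221.5] [ 0.5659 -0.253   0.0906]
[496 219  29  28 275] [510.  232.5] [511.3 231.3] [ 0.5292 -0.4425  0.0906]
[429 233  71  17 840] [464. 241.] [465.3 241.2] [ 0.5271 -0.4044  0.0906]
[134 238  35  32 734] [151.  253.5] [151.  253.9] [ 0.5533 -0.1439  0.0906]
```

```bash
python3 -m handwheel '[[[1.29,4,0],84,60],[[1.29,4,0],84,60],[[1.29,4,0],84,60],[[1.29,4,0],84,60],[[1.29,4,0],84,60],[[1.29,4,0],84,60],[[1.29,4,0],84,60],[[1.29,4,0],84,60],[[1.29,4,0],84,60],[[1.29,4,0],84,60],[[1.29,4,0],84,60],[[1.29,4,-0.7],84,60]]';  python3 -m handwheel '[[[0,0,-1],0,60],[[0,0,-1.2],0,60],[[0,0,-1.2],0,60],[[0,0,-1.2],0,60]]'; python3 - <<'E'
from h import *
w=cam("wrist");o=bot.get_obs();T=o["tool_pos"];print(T,o["contact_force"],o["width"])
brass(w,.031)
E
```

```text
clock: 17.0
tool_pos: [0.6333, -0.0547, 0.1022]
eef_rot: [179.7, -0.1, 75.7]
contact_force: [1.3, 0.2, -0.4]
width: 0.0604
finger_force: 0.0
clock: 17.4
tool_pos: [0.6319, -0.0547, 0.0414]
eef_rot: [179.9, -0.0, 75.8]
contact_force: [0.8, 0.1, 0.1]
width: 0.06
finger_force: 0.0
[ 0.63215742 -0.05462702  0.04174826] [0.36658243 0.85103421 0.51609352] 0.05976243980299866
[ 242    0   75   76 3931] [279.   37.5] [279.2  35.8] [0.6621 0.0646 0.031 ]
[ 244  115   67   66 2995] [277.  147.5] [276.9 147.2] [0.6458 0.0056 0.031 ]
[ 249  211   61   55 2282] [279. 238.] [279.3 238.2] [ 0.632  -0.0541  0.031 ]
```

```bash
python3 -m handwheel '[[[0,0.01,-0.5],0,60],[[0,0.01,-1],0,60],[[0,0.01,-1.13],0,60],[[0,0.01,-1.13],0,60],[[0,0.01,-1.13],0,60]]'; python3 -m handwheel '[[[0,0,0],0,36],[[0,0,0],0,36],[[0,0,0],0,36],[[0,0,0],0,36],[[0,0,0],0,36]]'
```

```text
clock: 17.95
tool_pos: [0.632, -0.0541, -0.0151]
eef_rot: [179.9, -0.0, 75.9]
contact_force: [0.7, 0.1, 0.4]
width: 0.0599
finger_force: 0.0
clock: 18.45
tool_pos: [0.6319, -0.0539, -0.0149]
eef_rot: [179.9, -0.0, 75.9]
contact_force: [-3.8, 1.7, 17.2]
width: 0.0385
finger_force: 58.2
```

```bash
python3 -m handwheel '[[[0,0,0.1],0,36],[[0,0,0.3],0,36],[[0,0,0.8],0,36],[[0,0,1.6],0,36],[[0,0,3],0,36],[[-0.4,-1,3],-20,36],[[-1.3,-4,3],-84,36],[[-1.3,-4,3],-84,36],[[-1.3,-4,3],-84,36],[[-1.3,-4,3],-84,36],[[-1.3,-4,3],-84,36],[[-1.3,-4,3],-84,36]]'; python3 -m handwheel '[[[0,0,0],-33,36],[[0,0,0],-33,36],[[0,0,0],-33,36],[[0,0,0],-33,36],[[0,0,0],-33,36],[[0,0,0],-33,36]]'
```

```text
clock: 19.65
tool_pos: [0.5658, -0.2546, 0.1343]
eef_rot: [180.0, -0.1, 15.3]
contact_force: [0.5, 0.0, -0.8]
width: 0.0385
finger_force: 60.3
clock: 20.25
tool_pos: [0.5661, -0.2537, 0.1337]
eef_rot: [-180.0, -0.0, -17.0]
contact_force: [0.7, 0.2, -0.7]
width: 0.0381
finger_force: 60.3
```

```bash
python3 -m handwheel '[[[0,0,0],9,36],[[0,0,0],9,36],[[0,0,0],9,36]]'; cat >> h.py <<'E'
def hand():
    w=cam("wrist");o=bot.get_obs();T=o["tool_pos"];print(T,o["eef_rot"][2],o["contact_force"],o["width"])
    a=np.radians(o["eef_rot"][2]);u=np.array([np.cos(a),np.sin(a)]);v=np.array([-u[1],u[0]])
    m=cv2.inRange(cv2.cvtColor(w["pixels"],cv2.COLOR_RGB2HSV),(17,90,60),(32,255,255))
    col=m[:,274:284].mean(1)>128;r=np.where(col)[0];r=r[r>242];h=[i for i in range(r.min(),r.max()) if not col[i]]
    print("rows",r.min(),r.max(),h[0],h[-1])
    mid=(h[0]+h[-1])//2;L=mid and np.where(m[mid,200:279]>0)[0].max()+200;R=np.where(m[mid,279:360]>0)[0].min()+279
    cc=(L+R)/2;print("hole cols",L,R)
    for row,z,off in((h[0]-.5,.0464,.0075),(h[-1]+.5,.0414,-.0075)):
        p=atz(w,(cc,row),T[2]+z)[:2]-off*u-T[:2];print("ring-T",(p@u).round(4),(p@v).round(4))
    return w,T,u,v
E
python3 - <<'E'
from h import *
w,T,u,v=hand()
g=w["pixels"].mean(2)
for r in range(216,240,2):print(r,g[r,266:296].astype(int).tolist())
print(proj(w,[*T[:2],.109]))
E
```

```text
clock: 20.55
tool_pos: [0.5661, -0.2539, 0.1337]
eef_rot: [-180.0, -0.0, -8.3]
contact_force: [1.0, -0.3, -1.6]
width: 0.0383
finger_force: 60.3
[ 0.56606839 -0.25391021  0.1335863 ] -8.384618750069832 [-0.57039995  0.50228968 -0.8493937 ] 0.038259584177665604
rows 243 318 273 293
hole cols 264 293
ring-T -0.0031 0.0015
ring-T -0.0036 0.0015
216 [180, 183, 183, 182, 180, 173, 165, 165, 157, 150, 160, 165, 165, 165, 163, 161, 158, 159, 168, 163, 162, 170, 178, 181, 181, 180, 180, 180, 179, 179]
218 [182, 183, 183, 178, 164, 148, 155, 181, 177, 168, 170, 173, 173, 173, 172, 168, 164, 160, 152, 148, 163, 172, 172, 176, 180, 180, 180, 181, 179, 179]
220 [182, 183, 181, 170, 161, 191, 198, 175, 162, 166, 170, 172, 173, 174, 172, 169, 164, 160, 153, 146, 159, 189, 176, 169, 176, 179, 180, 180, 180, 179]
222 [181, 184, 179, 159, 161, 197, 190, 167, 161, 166, 171, 172, 172, 173, 171, 167, 163, 158, 154, 144, 142, 172, 195, 182, 176, 179, 180, 180, 179, 178]
224 [182, 183, 180, 160, 160, 195, 180, 160, 162, 169, 177, 181, 182, 183, 183, 177, 170, 164, 156, 145, 136, 142, 159, 167, 176, 180, 1
[... 431 characters left out ...]
5, 153, 129, 141, 174, 181, 180, 180, 180, 180, 179]
232 [182, 183, 182, 181, 182, 180, 167, 160, 185, 211, 215, 213, 210, 213, 215, 214, 214, 216, 216, 195, 154, 125, 141, 174, 180, 180, 179, 179, 178, 178]
234 [181, 183, 181, 180, 181, 182, 178, 161, 161, 195, 210, 213, 215, 216, 214, 214, 216, 218, 208, 169, 130, 126, 140, 169, 179, 179, 179, 179, 178, 178]
236 [181, 182, 182, 180, 181, 181, 184, 183, 174, 153, 163, 195, 209, 211, 212, 211, 201, 179, 149, 131, 127, 129, 128, 139, 169, 178, 179, 179, 177, 178]
238 [181, 182, 181, 179, 179, 181, 183, 184, 178, 148, 127, 126, 131, 141, 139, 130, 128, 127, 130, 130, 128, 129, 144, 166, 176, 179, 179, 178, 177, 178]
[280.57290559 229.50334499]
```

```bash
python3 -m handwheel '[[[0.03,-0.025,-0.5],0,36],[[0.03,-0.025,-1],0,36],[[0.03,-0.025,-1.22],0,36],[[0.03,-0.025,-1.22],0,36],[[0.03,-0.025,-1.22],0,36]]';python3 -m handwheel '[[[0,0,-0.05],0,36],[[0,0,-0.1],0,36],[[0,0,-0.15],0,36],[[0,0,-0.2],0,36],[[0,0,-0.2],0,36]]'
```

```text
clock: 21.1
tool_pos: [0.5677, -0.2555, 0.0731]
eef_rot: [180.0, -0.0, -8.3]
contact_force: [-0.0, 0.2, -0.9]
width: 0.0383
finger_force: 60.3
clock: 21.6
tool_pos: [0.5674, -0.255, 0.062]
eef_rot: [-180.0, 0.0, -8.2]
contact_force: [-1.1, 0.4, -0.5]
width: 0.0383
finger_force: 60.3
```

```bash
python3 -m handwheel '[[[0,0,-0.05],0,36],[[0,0,-0.1],0,36],[[0,0,-0.15],0,36],[[0,0,-0.19],0,36],[[0,0,-0.19],0,36]]';python3 -m handwheel '[[[0,0,-0.02],0,36],[[0,0,-0.02],0,36]]'
```

```text
clock: 22.1
tool_pos: [0.5674, -0.255, 0.0525]
eef_rot: [-180.0, 0.0, -8.3]
contact_force: [-0.3, 0.8, -0.3]
width: 0.0382
finger_force: 60.3
clock: 22.3
tool_pos: [0.5675, -0.2551, 0.0517]
eef_rot: [-180.0, 0.0, -8.2]
contact_force: [0.1, 1.1, -0.6]
width: 0.038
finger_force: 60.3
```

```bash
python3 -m handwheel '[[[0,0,0],0,60],[[0,0,0],0,60],[[0,0,0],0,60],[[0,0,0],0,60],[[0,0,0],0,60],[[0,0,0.5],0,60],[[0,0,1],0,60],[[0,0,1.7],0,60],[[0,0,1.7],0,60]]'; python3 - <<'E'
from h import *
w=cam("wrist");o=bot.get_obs();T=o["tool_pos"];print(T,o["contact_force"],o["width"])
for z in(.0956,.0906): brass(w,z,1000)
E
```

```text
clock: 23.2
tool_pos: [0.569, -0.2564, 0.1407]
eef_rot: [179.9, -0.3, -8.3]
contact_force: [-0.4, -1.0, -0.5]
width: 0.0601
finger_force: 0.0
[ 0.56844372 -0.25554335  0.13859707] [ 0.18082848 -0.28580114 -0.21622838] 0.059663063101535185
[ 252  199   51   51 1712] [277. 224.] [277.1 223.6] [ 0.5663 -0.2533  0.0956]
[ 252  199   51   51 1712] [277. 224.] [277.1 223.6] [ 0.5645 -0.253   0.0906]
```

```bash
python3 -m handwheel '[[[-1.17,10,0.4],36,85],[[-1.17,10,0.4],36,85],[[-1.17,10,0.4],36,85],[[-1.17,10,0.4],36,85],[[-1.17,10,0.4],36,85],[[-1.17,10,0.4],36,85],[[-1.17,10,0.4],36,85],[[-1.17,10,0.4],36,85],[[-1.17,10,0.4],36,85],[[-1.17,10,0.4],36,85],[[-1.17,10,0.4],36,85],[[-1.17,10,0.4],36,85]]'; python3 -m handwheel '[[[0,0,0],0,85],[[0,0,0],0,85]]'; python3 - <<'E'
from h import *
w=cam("wrist");o=bot.get_obs();T=o["tool_pos"];print(T,o["eef_rot"],o["width"])
for n in("cover","cover_boss"):
  for r in finder.trace("wrist",n)[:2]:
    c=max(cv2.findContours(r["pixels"].astype(np.uint8),0,2)[0],key=cv2.contourArea)[:,0]
    P=np.array([atz(w,p,.008)[:2] for p in c.astype(float)],np.float32);print(n,r["bbox"],r["confidence"],cv2.minAreaRect(P*1000))
im=w["pixels"]
g=im.mean(2);print(proj(w,[T[0],T[1],.036]))
# dark hole in boss top and pin holes
m=((g<110)).astype(np.uint8);r=finder.trace("wrist","cover")[0]["pixels"]
c=max(cv2.findContours(r.astype(np.uint8),0,2)[0],key=cv2.contourArea);h=cv2.fillConvexPoly(np.zeros(g.shape,np.uint8),cv2.convexHull(c),1)
n,l,st,ce=cv2.connectedComponentsWithStats(m*cv2.erode(h,np.ones((5,5))))
for i in range(1,n):
    if st[i,4]>15: print(st[i],ce[i].round(1),"z.008",atz(w,ce[i],.008)[:2].round(4),"z.036",atz(w,ce[i],.036)[:2].round(4))
E
```

```text
clock: 24.45
tool_pos: [0.5082, 0.2461, 0.1559]
eef_rot: [180.0, 0.1, 27.9]
contact_force: [-0.5, -1.2, 0.4]
width: 0.0852
finger_force: 0.0
clock: 24.65
tool_pos: [0.5093, 0.2434, 0.1567]
eef_rot: [180.0, 0.0, 27.6]
contact_force: [0.0, 0.2, -0.1]
width: 0.0849
finger_force: 0.0
[0.50932341 0.24349715 0.15676415] [1.79996915e+02 8.40732066e-03 2.76339567e+01] 0.08521490901486385
cover [238.0, 131.0, 319.8, 238.7] 0.87 ((509.2069396972656, 245.5343017578125), (121.54515075683594, 86.18700408935547), 27.068788528442383)
cover_boss [239.2, 131.3, 320.4, 235.6] 0.64 ((509.9962463378906, 245.85809326171875), (121.50640106201172, 86.40769958496094), 27.152936935424805)
[279.6167613  196.08933241]
```

```bash
python3 -m handwheel '[[[0,0.04,-0.9],-0.5,85],[[0,0.04,-1.8],-0.5,85],[[0,0.04,-2.7],-0.5,85],[[0,0.04,-3.2],-0.5,85],[[0,0.04,-3.5],-0.5,85],[[0,0.04,-3.5],-0.5,85],[[0,0.04,-3.5],-0.5,85],[[0,0.04,-3.5],-0.5,85]]'; python3 -m handwheel '[[[0,0,-0.1],0,85],[[0,0,-0.2],0,85],[[0,0,-0.2],0,85],[[0,0,-0.2],0,85]]'
```

```text
clock: 25.65
tool_pos: [0.5099, 0.2473, -0.0168]
eef_rot: [-180.0, -0.1, 27.3]
contact_force: [0.1, -0.5, 0.8]
width: 0.0852
finger_force: 0.0
clock: 26.05
tool_pos: [0.509, 0.2468, -0.0283]
eef_rot: [180.0, 0.0, 27.3]
contact_force: [0.6, 0.1, 0.6]
width: 0.0852
finger_force: 0.0
```

Closing on the boss.

```bash
python3 -m handwheel '[[[0,0,0],0,64],[[0,0,0],0,64],[[0,0,0],0,64],[[0,0,0],0,64],[[0,0,0],0,64]]'; python3 -m handwheel '[[[0,0,0],0,50],[[0,0,0],0,50],[[0,0,0],0,50],[[0,0,0],0,50],[[0,0,0],0,50]]'
```

```text
clock: 26.55
tool_pos: [0.5092, 0.2468, -0.0281]
eef_rot: [180.0, -0.0, 27.3]
contact_force: [1.4, -1.4, 1.9]
width: 0.0639
finger_force: 1.3
clock: 27.05
tool_pos: [0.5093, 0.2467, -0.0275]
eef_rot: [-180.0, -0.0, 27.2]
contact_force: [-2.8, -4.2, 17.9]
width: 0.0579
finger_force: 60.7
```

```bash
python3 -m handwheel '[[[0,0,0.1],0,50],[[0,0,0.3],0,50],[[0,0,0.8],0,50],[[0,0,1.6],0,50],[[0,0,2.4],0,50],[[0,0,3.5],0,50],[[0,0,3.5],0,50]]'; python3 -m handwheel '[[[0.1,-1,0],-8,50],[[0.3,-3,0],-16,50],[[0.5,-4.5,0],-24,50],[[0.7,-6.5,0],-30,50],[[0.9,-8,0],-35,50],[[1.05,-9.4,0],-35,50],[[1.12,-10,0],-35,50],[[1.12,-10,0],-35,50],[[1.12,-10,0],-35,50],[[1.12,-10,0],-35,50],[[1.12,-10,0],-35,50],[[1.12,-10,0],-35,50]]';python3 -m handwheel '[[[0,0,0],0,50],[[0,0,0],0,50],[[0,0,0],0,50]]'
python3 - <<'E'
from h import *
w=cam("wrist");o=bot.get_obs();T=o["tool_pos"];print(T,o["eef_rot"],o["width"])
np.save("wc.npy",w["pixels"])
for n in("cover","cover_boss"):
  for r in finder.trace("wrist",n)[:2]:
    print(n,r["bbox"],r["confidence"])
for n,P in(("hole",[.047,.008]),("pinhole under",[.047,0]),("edge",[.06,.008])):
    a=np.radians(o["eef_rot"][2]);u=np.array([np.cos(a),np.sin(a)])
    print(n,proj(w,[*(T[:2]+P[0]*u),T[2]+.0275+P[1]]))
S=np.array([.5644,-.2529]);a=np.radians(-8);u=np.array([np.cos(a),np.sin(a)])
print("pin",proj(w,[*(S+.047*u),.08]),"shaft",proj(w,[*S,.109]), "fl edge",proj(w,[*(S+.061*u),.06]))
g=w["pixels"].mean(2).astype(int)
print(g[100:300:2,280].tolist())
E
```

```text
clock: 27.75
tool_pos: [0.511, 0.2475, 0.1521]
eef_rot: [-180.0, -0.4, 27.2]
contact_force: [0.5, 0.3, -4.6]
width: 0.0582
finger_force: 65.6
clock: 28.95
tool_pos: [0.5641, -0.2546, 0.1462]
eef_rot: [180.0, 0.1, -7.9]
contact_force: [-0.8, 0.6, -3.6]
width: 0.0576
finger_force: 65.8
clock: 29.25
tool_pos: [0.5654, -0.2516, 0.1467]
eef_rot: [-180.0, 0.0, -7.6]
contact_force: [0.3, -0.3, -2.6]
width: 0.0575
finger_force: 65.8
[ 0.56531605 -0.2518701   0.14679583] [-1.79977652e+02  3.58915025e-03 -7.65183327e+00] 0.05762564333082235
cover [190.7, 156.8, 370.4, 362.8] 0.86
cover_boss [191.8, 155.9, 370.8, 359.1] 0.74
hole [281.94331744 185.34464435]
pinhole under [281.78294046 181.85137927]
edge [282.01432519 158.92339216]
pin [282.38542151 157.8267343 ] shaft [282.26934228 224.27439754] fl edge [282.25977359 138.29091992]
[68, 68, 68, 70, 70, 70, 73, 72, 71, 69, 71, 72, 73, 89, 116, 85, 82, 113, 114, 104, 178, 182, 182, 181, 183, 179, 147, 145, 141, 128, 159, 206, 213, 213, 212, 213, 213, 210, 161, 185, 184, 185, 186, 148, 120, 120, 145, 159, 166, 206, 219, 214, 214, 215, 215, 215, 215, 215, 214, 214, 213, 176, 167, 169, 170, 168, 167, 165, 167, 169, 170, 171, 203, 230, 218, 210, 211, 210, 210, 215, 215, 213, 213, 215, 217, 216, 212, 210, 212, 214, 212, 211, 170, 88, 93, 92, 91, 90, 89, 91]
```

```bash
python3 - <<'E'
from h import *
g=np.load("wc.npy").mean(2).astype(int)
for r in range(148,204,2):print(r,g[r,262:302].tolist())
E
```

```text
148 [179, 179, 181, 181, 181, 182, 182, 182, 182, 180, 179, 179, 180, 181, 182, 182, 182, 183, 183, 182, 182, 182, 180, 179, 179, 180, 180, 182, 182, 180, 182, 183, 183, 183, 184, 185, 181, 179, 179, 179]
150 [178, 180, 181, 181, 182, 182, 181, 182, 181, 180, 180, 180, 180, 181, 183, 183, 182, 184, 179, 170, 166, 163, 166, 168, 175, 179, 179, 182, 182, 180, 181, 184, 183, 182, 184, 185, 181, 178, 179, 180]
152 [179, 180, 181, 180, 181, 182, 182, 182, 182, 181, 180, 181, 180, 182, 184, 184, 179, 162, 147, 145, 147, 145, 141, 134, 142, 170, 181, 183, 183, 180, 182, 184, 184, 183, 185, 184, 181, 179, 179, 179]
154 [179, 181, 182, 181, 181, 183, 182, 183, 182, 181, 181, 180, 181, 182, 184, 182, 164, 144, 145, 155, 158, 159, 153, 140, 130, 151, 177, 183, 183, 180, 183, 185, 183, 184, 185, 185, 181, 179, 180, 180]
156 [180, 181, 182, 182, 182, 182, 183, 183, 183, 181, 181, 181, 181, 183, 185, 181, 159, 137, 141, 158, 173, 177, 165, 141, 117, 130, 172, 183, 183, 181, 183, 184, 184, 183, 185, 186, 181, 179, 180, 180]
158 [178, 180, 181, 180, 180, 181, 182, 181, 181, 180, 180, 180, 180, 181, 
[... 3939 characters left out ...]
 188, 206, 213, 213, 212, 213, 215, 217, 218, 218, 218, 219, 219, 218, 218, 216, 214]
198 [211, 211, 211, 213, 214, 216, 217, 217, 215, 212, 212, 211, 211, 209, 209, 205, 204, 205, 206, 213, 217, 218, 219, 219, 217, 214, 213, 212, 213, 215, 217, 218, 218, 218, 220, 219, 218, 217, 215, 213]
200 [211, 211, 211, 212, 214, 215, 217, 217, 215, 213, 213, 213, 212, 214, 216, 218, 220, 220, 219, 219, 219, 217, 216, 216, 215, 214, 213, 213, 212, 215, 217, 219, 219, 219, 219, 219, 219, 217, 216, 214]
202 [211, 211, 211, 212, 214, 215, 217, 216, 215, 214, 213, 213, 212, 212, 212, 214, 215, 215, 214, 214, 215, 215, 216, 215, 215, 213, 213, 213, 213, 215, 217, 219, 219, 218, 219, 219, 218, 218, 216, 213]
```

```bash
python3 - <<'E'
from h import *
w=cam("wrist");o=bot.get_obs();T=o["tool_pos"];y=o["eef_rot"][2];print(T,y)
a=np.radians(y);u=np.array([np.cos(a),np.sin(a)]);v=np.array([-u[1],u[0]])
H=atz(w,(278.6,186.3),T[2]+.0355)[:2];P=atz(w,(283,157.3),.08)[:2]
print("hole-T",(H-T[:2])@u,(H-T[:2])@v,"pin-T",(P-T[:2])@u,(P-T[:2])@v)
S=np.array([.5644,-.2529]);print("S-T",(S-T[:2])@u,(S-T[:2])@v)
# edge lines of cover plate front edge & flange front edge for yaw
g=w["pixels"].mean(2)
for lo,hi,z,nm in((152,170,T[2]+.0355,"cover"),(126,150,.06,"flange")):
    pts=[]
    for c in list(range(215,270,3))+list(range(295,345,3)):
        d=np.diff(cv2.GaussianBlur(g,(3,3),0)[lo:hi,c]);r=lo+d.argmax()+.5
        pts.append((c,r))
    pts=np.array(pts);k=np.polyfit(pts[:,0],pts[:,1],1);res=pts[:,1]-np.polyval(k,pts[:,0]);ok=abs(res)<1.5;k=np.polyfit(pts[ok,0],pts[ok,1],1)
    A,B=[atz(w,(c,np.polyval(k,c)),z)[:2] for c in(215,345)];d=A-B;M=(A+B)/2
    print(nm,ok.sum(),np.degrees(np.arctan2(d[1],d[0]))-90,(M-T[:2])@u,pts[::6].tolist())
E
```

```text
[ 0.56518198 -0.2525739   0.14684681] -7.704954872407842
hole-T 0.0464996006531405 0.001621818033284714 pin-T 0.04665021903565785 -0.0019942844455660136
S-T -0.0007311949409516664 -0.0004279981915287507
cover 29 -8.372621545357688 0.05926503338508889 [[215.0, 158.5], [233.0, 160.5], [251.0, 161.5], [269.0, 161.5], [310.0, 161.5], [328.0, 161.5]]
flange 31 -8.179225481325375 0.05913551655418679 [[215.0, 139.5], [233.0, 139.5], [251.0, 139.5], [269.0, 139.5], [310.0, 139.5], [328.0, 140.5]]
```

```bash
python3 -m handwheel '[[[0,-0.06,-0.4],0,50],[[0,-0.06,-0.8],0,50],[[0,-0.06,-1.2],0,50],[[0,-0.06,-1.5],0,50],[[0,-0.06,-1.68],0,50],[[0,-0.06,-1.68],0,50],[[0,-0.06,-1.68],0,50],[[0,-0.06,-1.68],0,50],[[0,-0.06,-1.68],0,50]]';python3 - <<'E'
from h import *
w=cam("wrist");o=bot.get_obs();T=o["tool_pos"];y=o["eef_rot"][2];print(T,y)
a=np.radians(y);u=np.array([np.cos(a),np.sin(a)])
print(proj(w,[*(T[:2]+.047*u),.08]),proj(w,[*(T[:2]+.047*u),T[2]+.0355]))
g=w["pixels"].mean(2).astype(int)
for r in range(170,202,2):print(r,g[r,262:298].tolist())
E
```

```text
clock: 30.35
tool_pos: [0.5654, -0.2562, 0.0635]
eef_rot: [180.0, -0.1, -7.7]
contact_force: [0.2, -0.3, -3.2]
width: 0.058
finger_force: 65.8
[ 0.56533627 -0.25620017  0.06333202] -7.74544845794773
[281.13688239 177.55103794] [281.46006031 185.21132511]
170 [208, 208, 209, 211, 213, 214, 215, 214, 213, 211, 210, 209, 209, 209, 209, 211, 212, 212, 212, 211, 211, 212, 212, 213, 211, 210, 209, 209, 209, 210, 214, 215, 216, 215, 215, 216]
172 [208, 209, 210, 211, 212, 214, 215, 215, 212, 211, 210, 210, 209, 210, 210, 211, 213, 213, 212, 212, 212, 212, 212, 212, 212, 210, 210, 209, 209, 211, 214, 216, 215, 215, 215, 216]
174 [209, 209, 210, 212, 213, 214, 215, 214, 213, 212, 212, 212, 212, 209, 209, 210, 211, 211, 210, 211, 214, 214, 214, 214, 213, 212, 210, 210, 210, 211, 214, 216, 216, 215, 216, 216]
176 [210, 209, 210, 212, 213, 215, 216, 215, 214, 212, 206, 193, 175, 160, 155, 154, 150, 147, 151, 157, 165, 174, 184, 198, 209, 212, 212, 211, 210, 211, 214, 216, 216, 216, 216, 217]
178 [210, 209, 210, 211, 213, 216, 216, 212, 196, 169, 146, 130, 124, 125, 126, 125, 120, 113, 107, 106, 
[... 1414 characters left out ...]
 197, 177, 156, 147, 149, 150, 150, 149, 143, 140, 141, 145, 151, 159, 162, 162, 161, 166, 181, 198, 205, 209, 213, 216, 218, 218, 217, 217, 218]
196 [211, 210, 210, 212, 214, 215, 215, 212, 207, 201, 190, 177, 167, 163, 161, 163, 164, 165, 166, 166, 169, 171, 176, 190, 206, 212, 212, 211, 212, 214, 216, 217, 217, 218, 218, 219]
198 [211, 210, 210, 212, 214, 215, 217, 216, 214, 212, 211, 211, 210, 208, 207, 204, 204, 204, 206, 212, 216, 217, 218, 218, 216, 214, 212, 212, 212, 214, 216, 217, 217, 218, 218, 219]
200 [210, 210, 210, 212, 213, 215, 217, 216, 214, 212, 212, 212, 212, 213, 215, 217, 219, 219, 218, 218, 218, 217, 216, 215, 214, 213, 213, 212, 212, 214, 217, 218, 217, 218, 218, 218]
```

The near pin shows through the cover hole at (276.6,179), about 1 mm to the left of the hole's axis. I'll shift y by +0.9 mm and lower.

```bash
python3 -m handwheel '[[[0,0.018,0],0,50],[[0,0.018,-0.06],0,50],[[0,0.018,-0.12],0,50],[[0,0.018,-0.18],0,50],[[0,0.018,-0.22],0,50],[[0,0.018,-0.26],0,50],[[0,0.018,-0.26],0,50]]';python3 -m handwheel '[[[0,0,-0.03],0,50],[[0,0,-0.06],0,50],[[0,0,-0.06],0,50]]'
```

```text
clock: 31.1
tool_pos: [0.5648, -0.2552, 0.0495]
eef_rot: [-180.0, 0.0, -7.8]
contact_force: [-0.1, 0.2, -3.0]
width: 0.0576
finger_force: 65.8
clock: 31.4
tool_pos: [0.565, -0.2551, 0.0466]
eef_rot: [-180.0, 0.0, -7.7]
contact_force: [-0.1, 0.2, -2.4]
width: 0.0581
finger_force: 65.8
```

```bash
python3 -m handwheel '[[[0,0,-0.04],0,50],[[0,0,-0.08],0,50],[[0,0,-0.08],0,50]]';python3 -m handwheel '[[[0,0,-0.04],0,50],[[0,0,-0.08],0,50],[[0,0,-0.08],0,50]]';python3 -m handwheel '[[[0,0,-0.03],0,50],[[0,0,-0.06],0,50],[[0,0,-0.06],0,50]]'
```

```text
clock: 31.7
tool_pos: [0.5649, -0.2551, 0.0425]
eef_rot: [-180.0, 0.0, -7.7]
contact_force: [0.5, 0.2, -3.1]
width: 0.0582
finger_force: 65.8
clock: 32.0
tool_pos: [0.5651, -0.2553, 0.0387]
eef_rot: [180.0, -0.0, -7.7]
contact_force: [-0.8, 1.1, 0.8]
width: 0.0578
finger_force: 66.1
clock: 32.3
tool_pos: [0.5651, -0.2552, 0.0358]
eef_rot: [-180.0, -0.0, -7.7]
contact_force: [-2.5, 0.4, 4.6]
width: 0.0577
finger_force: 66.5
```

The bearing's spring push begins near TCP z ≈ 0.0385, so the ring count is right. I'll press on toward flush.

```bash
python3 -m handwheel '[[[0,0,-0.02],0,50],[[0,0,-0.04],0,50],[[0,0,-0.04],0,50]]';python3 -m handwheel '[[[0,0,-0.02],0,50],[[0,0,-0.03],0,50],[[0,0,-0.03],0,50]]'
```

```text
clock: 32.6
tool_pos: [0.5651, -0.2552, 0.0339]
eef_rot: [-180.0, -0.0, -7.7]
contact_force: [-1.4, 1.8, 7.2]
width: 0.0577
finger_force: 66.7
clock: 32.9
tool_pos: [0.5652, -0.2552, 0.0327]
eef_rot: [-180.0, -0.0, -7.7]
contact_force: [-2.9, 2.8, 9.9]
width: 0.0578
finger_force: 67.1
```

```bash
python3 -m handwheel '[[[0,0,-0.02],0,50],[[0,0,-0.03],0,50],[[0,0,-0.03],0,50]]';python3 -m handwheel '[[[0,0,-0.02],0,50],[[0,0,-0.02],0,50]]'
```

```text
clock: 33.2
tool_pos: [0.5652, -0.2553, 0.0325]
eef_rot: [-179.9, -0.1, -7.8]
contact_force: [-10.2, 8.5, 35.9]
width: 0.0579
finger_force: 69.7
clock: 33.4
tool_pos: [0.5652, -0.2553, 0.0324]
eef_rot: [-179.9, -0.1, -7.8]
contact_force: [-16.1, 13.0, 54.8]
width: 0.0578
finger_force: 71.5
```

```bash
python3 -m handwheel '[[[0,0,0.01],0,50],[[0,0,0.01],0,50],[[0,0,0.01],0,50],[[0,0,0.01],0,50],[[0,0,0.01],0,50]]'; python3 - <<'E'
from h import *
w=cam("wrist");o=bot.get_obs();T=o["tool_pos"];print(T,o["eef_rot"],o["contact_force"],o["finger_force"])
s=cam("side")
for n in("yellow_driver","flux_pot","blower"): print(n,[r["bbox"] for r in finder.boxes_of("side",n)[:1]])
# expected plate-top edge if flush: z=.068
g=cv2.GaussianBlur(w["pixels"].mean(2),(3,3),0);print(g[145:175,250].astype(int).tolist())
a=np.radians(-8.2);u=np.array([np.cos(a),np.sin(a)])
print(proj(w,[*(np.array([.5646,-.254])+.060*u),.068]),proj(w,[*(np.array([.5646,-.254])+.061*u),.06]))
E
```

```text
clock: 33.9
tool_pos: [0.5652, -0.2553, 0.0325]
eef_rot: [-179.9, -0.1, -7.8]
contact_force: [-12.9, 10.7, 44.9]
width: 0.0579
finger_force: 70.5
[ 0.56524583 -0.25524292  0.03248628] [-1.79934861e+02 -7.65184924e-02 -7.75251527e+00] [-12.85140908  10.58859499  44.8895156 ] 70.50569739192724
yellow_driver [[336.1, 310.8, 362.0, 342.2]]
flux_pot [[383.0, 257.5, 406.0, 277.1]]
blower [[218.6, 240.0, 246.6, 267.0]]
[105, 112, 115, 115, 115, 115, 115, 116, 115, 109, 105, 108, 116, 130, 146, 159, 175, 196, 208, 210, 210, 210, 210, 210, 210, 210, 210, 210, 210, 210]
[279.98285628 160.41263561] [279.94147841 156.10554193]
```

The cover is at the hard stop (45 N, steady), level and held, and the bystanders haven't moved. Handing in.

```bash
python3 -c "
from station import bot
print(bot.job_done())"
```

```text
the job is handed in; nothing more can be done
None
```

I laid two brass rings on the bearing, and the cover is held pressed against a hard stop at the flush height (about 45 N) after roughly 5–6 mm of spring travel; the job was handed in at about 34 s, but no verdict came back.

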